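Fit the change gears to the recorder's chart drive

TASK

Get the chart recorder's gear drive ready to run. First take the sample jars that somebody has parked on its base plate and stand them upright on the bare table; then put every loose gear, hub up, onto a stud of its own, fully down on the plate and so meshed with the braked drive gear in the middle, which will not turn (rock a gear that rides on its teeth until it drops in); last of all, when every gear is down, throw the clutch lever fully over to its other end. Leave the stapler, the tape roll and the loupe where they are.

Things in the scene. Friction and masses are not known exactly. Their poses are not given: they have to be found in the camera images.
- chart_drive: Aluminium base plate of the gear drive, fixed to the table, 166 x 232 mm (its x, y), 14 mm thick; origin at the centre of its underside on the table, z up. It carries three studs, the braked drive gear and the clutch lever. The table ends on the robot's left along the line x + y = 0.77 m; left of and beyond the plate, up to there, it is free for standing jars. A monitor 0.46 m high stands at x 0.15 to 0.40, y -0.12 to -0.47.
- gear_1: Loose steel spur gear, hub up; 2 or 3 like gears are present. Origin on its axis at its underside, z up. Disc 16 mm thick, 59 mm over the tips, 10 teeth 5 mm wide, 9 mm long, the first along +x (pitch 0.628 rad). Above it, to 46 mm height, an octagonal hub 26 mm across flats (flats face +x, -x and every 45 degrees): grip it there. Through bore 13 mm. 0.18 kg.
- gear_2: As gear_1 (or absent).
- gear_3: As gear_1 (or absent).
- stud_1 (a point): Foot of stud 1 on the plate's top (14 mm above the table), at plate x, y = (0, +77) mm, axes as the plate's. Stud: upright, 10 mm diameter, 34 mm high from the plate's top, the last 6 mm a cone to 4 mm. A gear sits fully down with its origin here. 47 mm from the drive gear's axis; any gear fits any stud.
- stud_2 (a point): As stud_1, at plate x, y = (-40.7, +6.5) mm.
- stud_3 (a point): As stud_1, at plate x, y = (+40.7, +6.5) mm.
- drive_axis (a point): Centre of the upper face of the drive gear, 38 mm above the table. It cannot turn; 8 teeth 5 mm wide, 50 mm over the tips, root diameter 29 mm, from the plate's top up to this face. Its tooth angle varies and is not reported: a gear on a stud rests on these teeth, 24 mm above the plate, unless tooth meets gap (within about 0.06 rad), so rock it through up to one pitch while lowering.
- jar_small_1: Closed sample jar, 44 mm diameter, 57 mm high, cap 40 mm diameter over the top 13 mm; origin at the centre of its underside. Stands upright on the plate between studs 1 and 3, in the way of gears there, or is absent (2 or 3 jars are present). 0.12 kg.
- jar_small_2: As jar_small_1, but between the drive gear and the clutch lever, in the way of gears on studs 2 and 3 (or absent).
- jar_large: Closed sample jar, 52 mm diameter, 72 mm high, cap 48 mm in diameter over the top 16 mm; otherwise as jar_small_1, between studs 1 and 2. 0.09 kg.
- clutch (a joint): Clutch lever on the plate, a bar hinged on a small block: 0 to 1 rad. At 0 it leans towards the plate's -x, it swings about the plate's y axis towards +x and at 1.0 leans equally to +x. It stays where it is left; a light push on the tip moves it.
- clutch_tip (a point): Centre of the round tip of the clutch lever, a ball of 26 mm, 45 mm from the hinge axis; the hinge axis lies at plate x, y = (0, -90) mm, 22 mm above the plate's top, in a block 70 x 50 mm (x, y) and 35 mm high.
- stapler: Desk stapler lying on the table, 130 x 34 x 36 mm, origin at its underside, long side along its x; not to be moved.
- tape: Roll of tape lying flat, 62 mm diameter, 19 mm high, origin at its underside; not to be moved.
- loupe: Black eyepiece magnifier, 33 mm diameter, 24 mm high, origin at its underside; not to be moved.
Not all that is in view belongs to the job. What is shaped like the jar_small_2 but blue or purple is not meant.

How it is judged:
On the way, in this order (a step that is already met when the one before it is completed fails the run):
1. the jars stand upright on the bare table (height (world z) of jar_small_1 between -0.006 and 0.006 m and angle between each of jar_small_1, jar_small_2, jar_large's own z axis and vertical below 0.1 rad and height (world z) of jar_small_2 between -0.006 and 0.006 m and height (world z) of jar_large between -0.006 and 0.006 m), for 0.2 s.
2. every gear sits fully down on a stud of its own, meshed with the drive gear (all of step 1 and (horizontal distance between gear_1 and stud_1 below 0.004 m or horizontal distance between gear_1 and stud_2 below 0.004 m or horizontal distance between gear_1 and stud_3 below 0.004 m) and z of gear_1 in the frame of stud_1 between -0.003 and 0.003 m and angle between each of gear_1, gear_2, gear_3's own z axis and vertical below 0.08 rad and (horizontal distance between gear_2 and stud_1 below 0.004 m or horizontal distance between gear_2 and stud_2 below 0.004 m or horizontal distance between gear_2 and stud_3 below 0.004 m) and z of gear_2 in the frame of stud_1 between -0.003 and 0.003 m and (horizontal distance between gear_3 and stud_1 below 0.004 m or horizontal distance between gear_3 and stud_2 below 0.004 m or horizontal distance between gear_3 and stud_3 below 0.004 m) and z of gear_3 in the frame of stud_1 between -0.003 and 0.003 m), for 0.2 s.
3. the clutch lever is thrown over (value of joint clutch above 0.85 rad), for 0.2 s.
At the end, for the whole second after the job is handed in: Each jar present stands on the table itself (underside within 6 mm of the table top, tilted less than 0.1 rad); each gear present is on a stud, its axis within 4 mm of the stud's, its underside within 3 mm of the plate's top, upright within 0.08 rad; the clutch joint is above 0.85 rad; all at rest (all of step 2 and value of joint clutch above 0.85 rad and linear speed of each of gear_1, gear_2, gear_3, jar_small_1, jar_small_2, jar_large below 0.02 m/s); the robot touches nothing.
It fails at once if stapler was moved (distance of stapler from where it was at the start of the episode above 0.03 m).
It fails at once if tape was moved (distance of tape from where it was at the start of the episode above 0.03 m).
It fails at once if loupe was moved (distance of loupe from where it was at the start of the episode above 0.03 m).
Of gear_1, gear_2, gear_3 only 2 to 3 are there at a start; the rules pass over those that are not, and their reading is None.
Of jar_small_1, jar_small_2, jar_large only 2 to 3 are there at a start; the rules pass over those that are not, and their reading is None.
At some moment in a run one of gear_1, gear_2, gear_3 may be knocked a few centimetres aside while the robot is not near it.
It also fails if it takes over 210 s, if anything falls off the work surface, if the arm or the gripper's body presses on something with over 40 N, if the wrist force passes 120 N, or if a joint passes its speed limit or range.

ROBOT

A 7-joint arm with a two-finger parallel gripper is mounted at the origin on the work surface; the furniture and walls round the work are solid. World frame = base frame: x ahead of the robot, y to its left, z up, the work surface at z = 0. Lengths are in m, angles in rad, forces in N, time in s.
With the tool pointing down it reaches from about 0.425 to 0.875 m from the base axis. Payload 8.4 kg.
Tool frame: the origin (TCP) lies midway between the tips of the shut fingers; the grasp point (between the pads) lies 19 mm behind it (manip.tcp_to_grasp is the distance from the TCP to the grasp point, in m); z points along the fingers, y is the line along which they close (so a half turn about z gives the same grasp; the last joint's range is limited). The gripper opens to 87 mm and grips with 3 to 60 N. Pads are 19 mm wide; open, the fingers measure 117 mm over their backs; the gripper's body (75 mm by 190 mm) begins 51 mm behind the grasp point.
Start: joints at [-1.444, 0.333, 0.04, 1.465, -0.013, 1.343, -0.059], TCP at [0.146, 0.633, 0.223] pointing down, gripper open.
Joint ranges: [-2.58, 2.58], [-0.38, 2.09], [-1.3, 1.39], [0.25, 2.4], [-1.5, 4.64], [0.08, 2.09], [-2.65, 2.65]. Speed limits (rad/s): [2.22, 2.22, 2.79, 2.79, 3.14, 3.14, 3.14].

INTERFACE

Orientations are given as a 3x3 rotation matrix whose columns are the frame's x, y, z axes.
In Python, from cell import telemetry, snapshot, manip gives the robot as it stands.
- The arm moves only by the shell command python3 -m pendant 'ROWS'. ROWS is JSON, a list of rows, each an object of numbers: "hand": the gripper command: -1 is shut, 1 is fully open, values between are in proportion; "tx", "ty", "tz": the shift along the tool's x, y, z in mm; "spin": the turn about the tool's z in degrees. In form: [{"hand": .., "tx": .., "ty": .., "tz": .., "spin": ..}, ...]. A call has 1 to 10 rows; each row shifts and turns the commanded pose from where the row before left it, along the tool's axes as they then stand; what a row does not reach is not made up. A row lasts 1/10 s, in which the tool goes at most 50 mm and 8.59 degrees, less where a joint would pass 70% of its speed; a pose out of reach is approached as far as the arm can. A call is refused whole if a number of a shift passes 50 or a number of a turn 8.59, either way. A call with a gripper value outside its range is refused whole. The fingers move at their own pace and stop on an object; the grip force is fixed at half the most. Time passes only in rows, so rows that do not move let the fingers close. It gives the time, the measured TCP pose, the force, the opening and the grip force at its end, in the units of the state.
- telemetry.get_state(): the state, without advancing time (a new reading comes with each control period).
- snapshot(name): name is "scene" or "top" or "wrist"; returns a dict with "frame" (400x640x3 uint8, red, green, blue), "fx", "fy", "cx", "cy" (pixels), "dist_coeffs" ([k1, k2, p1, p2, k3] as OpenCV has them; the pictures are not rectified), "R" (3x3) and "t" (3): a world point X has camera coordinates R X + t; the wrist camera has in their place "mount" (4x4, takes a point from camera to tool coordinates, whose origin is the TCP and whose axes are the flange's). Camera axes: x right, y down, z forward; pixel columns grow to the right and rows downward; lengths in m; the calibration is good to about 2 mm. A picture is of the moment at which its call begins: read the wrist's pose just before it. There is no depth.
- manip.close_job(): hands the job in; it is judged then, once.
The state is a dict: "clock": time; "joint_positions": joint angles; "joint_velocities": joint speeds; "joint_torque": joint torques, N m; "tool_pos": TCP position; "eef_rot": TCP orientation; "contact_force": force on the tool from outside, world axes, zero at the start; "moment": the same for the moment, N m; "finger_gap": finger opening in m; "grasp_force": force on a finger pad.
Only numpy, scipy, OpenCV 4.12 (cv2) and the standard library are available. Lean on these libraries where they do the work, as an engineer would, in place of code of your own. Each camera call takes 0.05 s, during which the arm holds its last target. There are 200 camera calls.

## Working session

There is one attempt and no reset: what is moved stays moved. The work goes in short steps, Python scripts to look and compute and a shell command to move; the robot and the scene stay as the last step left them, time stands still between calls to the robot, and variables do not carry over. Pictures are saved under pics/ and viewed, at most 14 in all, crops included, and the job is handed in when it is done.

```bash
ls; mkdir -p pics; python3 - <<'E'
from cell import telemetry, snapshot, manip
import cv2,json
print(telemetry.get_state())
for n in("scene","top","wrist"):
    s=snapshot(n); cv2.imwrite(f"pics/{n}0.png",s["frame"][:,:,::-1])
    print(n,{k:(v.tolist() if hasattr(v,'tolist') else v) for k,v in s.items() if k!="frame"})
E
```

```text
pics
{'clock': 0.0, 'joint_positions': array([-1.44421274,  0.33389827,  0.0398538 ,  1.46626712, -0.01340737,
        1.34330383, -0.05849876]), 'joint_velocities': array([ 1.75651814e-04,  9.71972831e-04, -7.56538710e-05,  1.25713205e-03,
        2.71072415e-03,  1.31121841e-03,  4.62549719e-04]), 'joint_torque': array([-8.99022361e-04, -6.56341481e+01,  1.33437674e+00, -4.03796339e+01,
       -5.99413225e-02,  4.46528674e-02,  1.52107805e-04]), 'tool_pos': array([0.14542446, 0.63304074, 0.2216692 ]), 'eef_rot': array([[-9.74619292e-01,  2.23868634e-01, -2.67098942e-04],
       [ 2.23868773e-01,  9.74618002e-01, -1.58849533e-03],
       [-9.52948424e-05, -1.60797331e-03, -9.99998703e-01]]), 'contact_force': array([-0.15013387, -0.88603423, -0.3160331 ]), 'moment': array([ 0.01452245,  0.04228999, -0.03767915]), 'grasp_force': 0.0, 'finger_gap': 0.08749001754894611}
scene {'fx': 405.4380502366077, 'fy': 405.4380502366077, 'cx': 316.97708376707084, 'cy': 199.63459935857006, 'dist_coeffs': [-0.007620862205802867, 0.0, 0.0, 0.0, 0.0], 'R': [[-0.06666207601473675, 0.9976947984021828, -0
[... 440 characters left out ...]
0.0018388012429740577], [-0.9951794473907035, 0.026465233054869523, -0.09443229813197229], [0.0944478652239192, -0.0006639842929277319, -0.9955295876464461]], 't': [-0.1314956366740115, 0.5241869400490925, 1.7636848088654626]}
wrist {'fx': 286.22526984434944, 'fy': 286.22526984434944, 'cx': 318.6222776549126, 'cy': 201.07523586317714, 'dist_coeffs': [-0.044049472845046025, 0.0, 0.0, 0.0, 0.0], 'mount': [[0.0005039209821555977, -0.9641230977642986, -0.26545507797180007, 0.07272181719255509], [0.9999997102916566, 0.0006372863265489223, -0.00041627243296281363, 0.00023003878037353154], [0.0005705087590862712, -0.2654547912988362, 0.9641231395917457, -0.16126290968476195], [0.0, 0.0, 0.0, 1.0]]}
```

View pics/scene0.png

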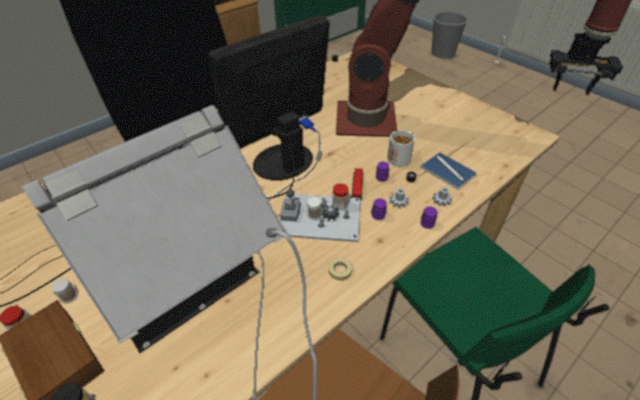

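View pics/top0.png

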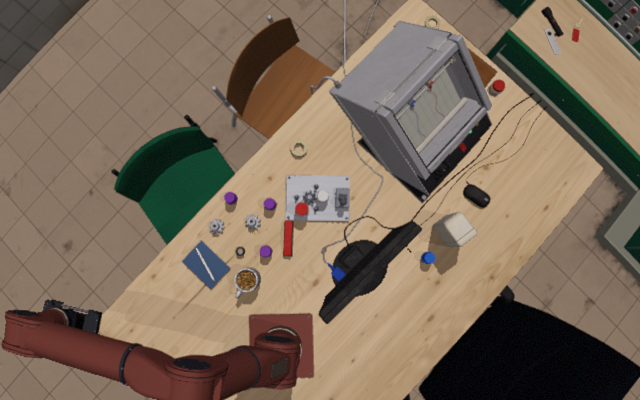

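Top view: the plate is around (318,198), a red-capped jar at (302,210), a white one at (322,197), loose gears at (216,228) and (252,222), and purple decoys at (231,198), (270,204) and (265,251). I'll zoom in.

```bash
cat > lib.py <<'E'
import numpy as np,cv2
from cell import telemetry,snapshot,manip
def cam(n):
    st=telemetry.get_state() if n=="wrist" else None
    s=snapshot(n)
    K=np.array([[s["fx"],0,s["cx"]],[0,s["fy"],s["cy"]],[0,0,1.]]);D=np.array(s["dist_coeffs"])
    if n=="wrist":
        T=np.eye(4);T[:3,:3]=st["eef_rot"];T[:3,3]=st["tool_pos"]
        M=np.linalg.inv(T@np.array(s["mount"]));R,t=M[:3,:3],M[:3,3]
    else: R,t=np.array(s["R"]),np.array(s["t"])
    return dict(im=s["frame"][:,:,::-1].copy(),K=K,D=D,R=R,t=t)
def ray(c,px,z):
    p=cv2.undistortPoints(np.array(px,float).reshape(-1,1,2),c["K"],c["D"]).reshape(-1,2)
    d=np.c_[p,np.ones(len(p))]@c["R"];o=-c["R"].T@c["t"]
    return o+d*((z-o[2])/d[:,2])[:,None]
def proj(c,X):
    return cv2.projectPoints(np.array(X,float).reshape(-1,3),cv2.Rodrigues(c["R"])[0],c["t"],c["K"],c["D"])[0].reshape(-1,2)
def ortho(c,z,x0,x1,y0,y1,s):
    """rectified view of plane z, s px/m; up=+x, left=+y"""
    h,w=int((x1-x0)*s),int((y1-y0)*s)
    v,u=np.mgrid[0:h,0:w]
    P=np.stack([x1-v/s,y1-u/s,np.full(v.shape,z)],-1)
    m=proj(c,P).astype(np.float32).reshape(h,w,2)
    im=cv2.remap(c["im"],m[...,0],m[...,1],cv2.INTER_CUBIC)
    for k in np.arange(np.ceil(x0*20)/20,x1,.05): 
        cv2.line(im,(0,int((x1-k)*s)),(6,int((x1-k)*s)),(0,0,255),1);cv2.putText(im,f"{k:.2f}",(8,int((x1-k)*s)+4),0,.35,(0,0,255))
    for k in np.arange(np.ceil(y0*20)/20,y1,.05): 
        cv2.line(im,(int((y1-k)*s),h-6),(int((y1-k)*s),h),(255,0,0),1);cv2.putText(im,f"{k:.2f}",(int((y1-k)*s)-10,h-8),0,.35,(255,0,0))
    return im
E
python3 - <<'E'
from lib import *
c=cam("top")
im=ortho(c,0.0,0.22,0.68,-0.27,0.32,1300)
print(im.shape);cv2.imwrite("pics/o1.png",im)
E
```

```text
(598, 767, 3)
```

View pics/o1.png

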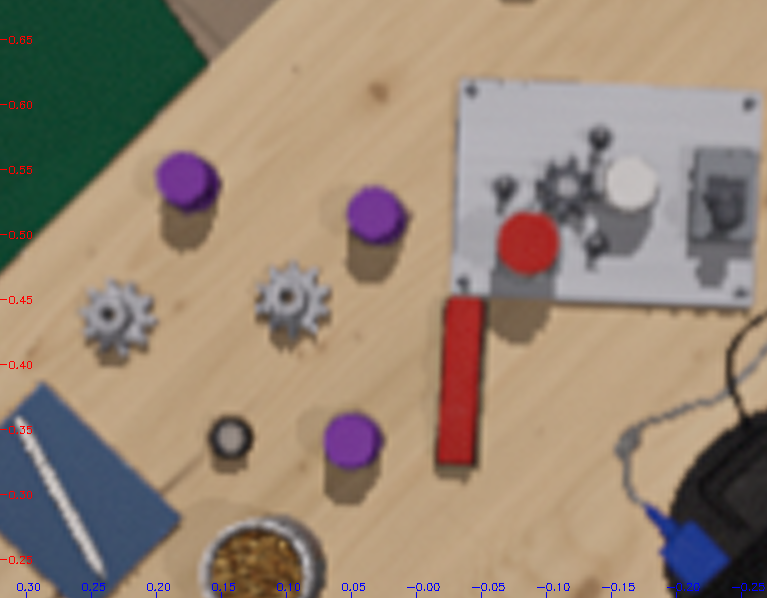

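Two jars are present: the large red-capped one between studs 1 and 2, and a white small one between the drive gear and the lever. There are two gears, near (0.44,0.23) and (0.45,0.10). I'll move the wrist camera over them.

```bash
R='x'; python3 -m pendant '[{"hand":1,"tx":-34,"ty":-32,"tz":-4,"spin":0},{"hand":1,"tx":-34,"ty":-32,"tz":-4,"spin":0},{"hand":1,"tx":-34,"ty":-32,"tz":-4,"spin":0},{"hand":1,"tx":-34,"ty":-32,"tz":-4,"spin":0},{"hand":1,"tx":-34,"ty":-32,"tz":-4,"spin":0},{"hand":1,"tx":-34,"ty":-32,"tz":-4,"spin":0},{"hand":1,"tx":-34,"ty":-32,"tz":-4,"spin":0},{"hand":1,"tx":-34,"ty":-32,"tz":-4,"spin":0},{"hand":1,"tx":-34,"ty":-32,"tz":-4,"spin":0},{"hand":1,"tx":-34,"ty":-32,"tz":-4,"spin":0}]'
python3 -m pendant '[{"hand":1,"tx":-34,"ty":-32,"tz":-4,"spin":0},{"hand":1,"tx":-34,"ty":-32,"tz":-4,"spin":0},{"hand":1,"tx":0,"ty":0,"tz":0,"spin":0},{"hand":1,"tx":0,"ty":0,"tz":0,"spin":0}]'
```

```text
clock: 1.2
tool_pos: [0.4059, 0.2436, 0.2628]
eef_rot: [[-0.975, 0.224, 0.0], [0.224, 0.975, 0.001], [-0.0, 0.001, -1.0]]
contact_force: [0.4, 0.2, 0.3]
finger_gap: 0.0869
grasp_force: 0.0
clock: 1.6
tool_pos: [0.4575, 0.1671, 0.2706]
eef_rot: [[-0.974, 0.226, -0.0], [0.226, 0.974, 0.0], [0.0, 0.0, -1.0]]
contact_force: [-0.9, 0.7, -0.5]
finger_gap: 0.087
grasp_force: 0.0
```

```bash
python3 - <<'E'
from lib import *
import pickle
c=cam("wrist");pickle.dump(c,open("g.pkl","wb"))
cv2.imwrite("pics/w1.png",ortho(c,0.046,0.35,0.55,0.02,0.32,2200))
E
python3 -m pendant '[{"hand":1,"tx":-15,"ty":-40,"tz":-4,"spin":0},{"hand":1,"tx":-15,"ty":-40,"tz":-4,"spin":0},{"hand":1,"tx":-15,"ty":-40,"tz":-4,"spin":0},{"hand":1,"tx":-15,"ty":-40,"tz":-4,"spin":0},{"hand":1,"tx":-15,"ty":-40,"tz":-4,"spin":0},{"hand":1,"tx":-15,"ty":-40,"tz":-4,"spin":0},{"hand":1,"tx":-15,"ty":-40,"tz":-4,"spin":0},{"hand":1,"tx":0,"ty":0,"tz":0,"spin":0},{"hand":1,"tx":0,"ty":0,"tz":0,"spin":0},{"hand":1,"tx":0,"ty":0,"tz":0,"spin":0}]'
python3 - <<'E'
from lib import *
import pickle
c=cam("wrist");pickle.dump(c,open("p.pkl","wb"))
cv2.imwrite("pics/w2.png",ortho(c,0.014,0.40,0.65,-0.28,0.02,2300))
E
```

```text
clock: 2.65
tool_pos: [0.497, -0.1262, 0.2982]
eef_rot: [[-0.975, 0.221, -0.001], [0.221, 0.975, 0.0], [0.001, 0.0, -1.0]]
contact_force: [-0.4, -0.4, 0.4]
finger_gap: 0.0871
grasp_force: 0.0
```

View pics/w1.png

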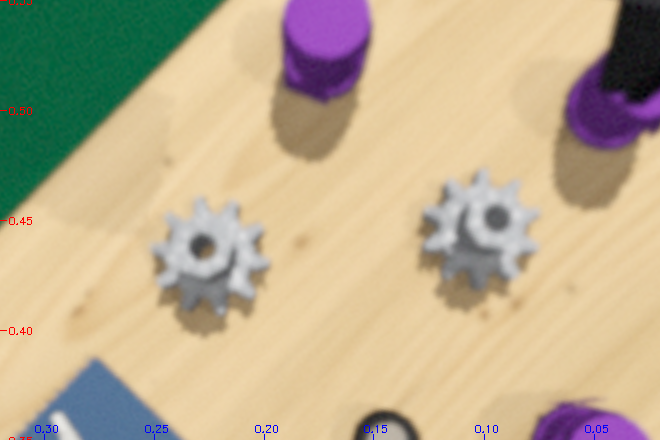

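View pics/w2.png

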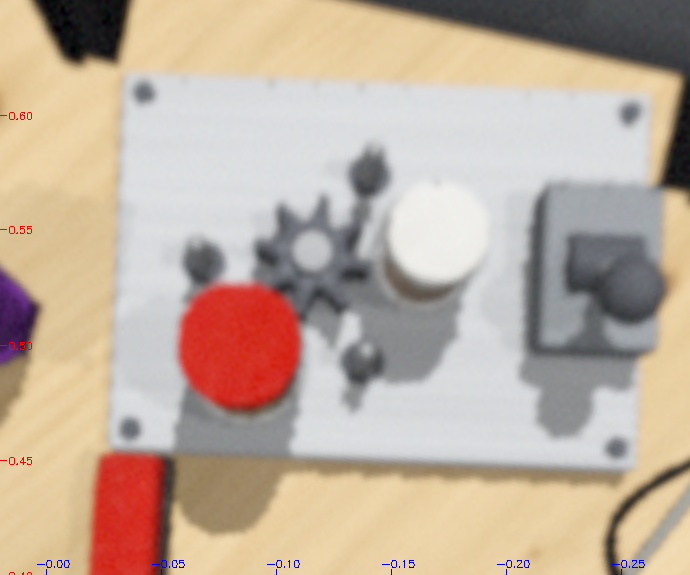

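w2 (z=0.014 plane): the plate corners are (124,74), (651,94), (634,468) and (108,451), giving centre ≈(0.532,-0.145) and yaw ≈-0.04. The red cap is at (240,346), so the large jar is at ≈(0.488,-0.0885). The white cap is at (438,232), so the small jar is at ≈(0.533,-0.163). I'll take the large jar first.

```bash
python3 -m pendant '[{"hand":1,"tx":17.5,"ty":34.5,"tz":30,"spin":0},{"hand":1,"tx":0,"ty":0,"tz":45,"spin":0},{"hand":1,"tx":0,"ty":0,"tz":45,"spin":0},{"hand":1,"tx":0,"ty":0,"tz":45,"spin":0},{"hand":1,"tx":0,"ty":0,"tz":20,"spin":0},{"hand":1,"tx":0,"ty":0,"tz":20,"spin":0},{"hand":1,"tx":0,"ty":0,"tz":20,"spin":0},{"hand":1,"tx":0,"ty":0,"tz":18,"spin":0},{"hand":1,"tx":0,"ty":0,"tz":0,"spin":0},{"hand":1,"tx":0,"ty":0,"tz":0,"spin":0}]'
python3 -m pendant '[{"hand":-1,"tx":0,"ty":0,"tz":0,"spin":0},{"hand":-1,"tx":0,"ty":0,"tz":0,"spin":0},{"hand":-1,"tx":0,"ty":0,"tz":0,"spin":0},{"hand":-1,"tx":0,"ty":0,"tz":0,"spin":0},{"hand":-1,"tx":0,"ty":0,"tz":0,"spin":0},{"hand":-1,"tx":0,"ty":0,"tz":0,"spin":0}]'
```

```text
clock: 3.7
tool_pos: [0.4874, -0.0901, 0.0557]
eef_rot: [[-0.975, 0.222, -0.001], [0.222, 0.975, -0.0], [0.001, -0.0, -1.0]]
contact_force: [0.1, -1.4, 0.6]
finger_gap: 0.0866
grasp_force: 0.0
clock: 4.3
tool_pos: [0.4876, -0.0909, 0.0557]
eef_rot: [[-0.975, 0.224, 0.0], [0.224, 0.975, 0.0], [-0.0, 0.0, -1.0]]
contact_force: [-0.8, 0.8, 1.9]
finger_gap: 0.0507
grasp_force: 30.0
```

```bash
python3 -m pendant '[{"hand":-1,"tx":0,"ty":0,"tz":-25,"spin":0},{"hand":-1,"tx":0,"ty":0,"tz":-40,"spin":0},{"hand":-1,"tx":0,"ty":0,"tz":-35,"spin":0},{"hand":-1,"tx":-13,"ty":27,"tz":0,"spin":0},{"hand":-1,"tx":-13,"ty":27,"tz":0,"spin":0},{"hand":-1,"tx":-13,"ty":27,"tz":0,"spin":0},{"hand":-1,"tx":-13,"ty":27,"tz":0,"spin":0},{"hand":-1,"tx":-13,"ty":27,"tz":0,"spin":0},{"hand":-1,"tx":-13,"ty":27,"tz":0,"spin":0},{"hand":-1,"tx":0,"ty":0,"tz":0,"spin":0}]'
python3 -m pendant '[{"hand":-1,"tx":0,"ty":0,"tz":0,"spin":0},{"hand":-1,"tx":0,"ty":0,"tz":35,"spin":0},{"hand":-1,"tx":0,"ty":0,"tz":35,"spin":0},{"hand":-1,"tx":0,"ty":0,"tz":20,"spin":0},{"hand":-1,"tx":0,"ty":0,"tz":10,"spin":0},{"hand":-1,"tx":0,"ty":0,"tz":7,"spin":0},{"hand":-1,"tx":0,"ty":0,"tz":5,"spin":0},{"hand":-1,"tx":0,"ty":0,"tz":0,"spin":0},{"hand":-1,"tx":0,"ty":0,"tz":0,"spin":0},{"hand":-1,"tx":0,"ty":0,"tz":0,"spin":0}]'
```

```text
clock: 5.3
tool_pos: [0.6012, 0.0539, 0.1547]
eef_rot: [[-0.976, 0.219, -0.0], [0.219, 0.976, 0.0], [0.0, -0.0, -1.0]]
contact_force: [0.8, -0.6, -1.4]
finger_gap: 0.0505
grasp_force: 30.0
clock: 6.3
tool_pos: [0.6003, 0.0495, 0.0443]
eef_rot: [[-0.975, 0.224, 0.001], [0.224, 0.975, 0.0], [-0.001, 0.001, -1.0]]
contact_force: [0.3, -0.2, -0.7]
finger_gap: 0.0503
grasp_force: 30.0
```

```bash
python3 -m pendant '[{"hand":-1,"tx":0,"ty":0,"tz":2.5,"spin":0},{"hand":-1,"tx":0,"ty":0,"tz":0,"spin":0},{"hand":-1,"tx":0,"ty":0,"tz":0,"spin":0}]'
python3 -m pendant '[{"hand":0.6,"tx":0,"ty":0,"tz":0,"spin":0},{"hand":0.6,"tx":0,"ty":0,"tz":0,"spin":0},{"hand":0.6,"tx":0,"ty":0,"tz":0,"spin":0},{"hand":0.6,"tx":0,"ty":0,"tz":-20,"spin":0},{"hand":0.6,"tx":0,"ty":0,"tz":-45,"spin":0},{"hand":0.6,"tx":0,"ty":0,"tz":-45,"spin":0},{"hand":1,"tx":11,"ty":-45,"tz":0,"spin":0},{"hand":1,"tx":11,"ty":-45,"tz":0,"spin":0},{"hand":1,"tx":11,"ty":-45,"tz":0,"spin":0},{"hand":1,"tx":11,"ty":-45,"tz":0,"spin":0}]'
python3 -m pendant '[{"hand":1,"tx":-25,"ty":-42,"tz":0,"spin":8},{"hand":1,"tx":0,"ty":0,"tz":0,"spin":8},{"hand":1,"tx":0,"ty":0,"tz":0,"spin":8},{"hand":1,"tx":0,"ty":0,"tz":0,"spin":8},{"hand":1,"tx":0,"ty":0,"tz":0,"spin":8},{"hand":1,"tx":0,"ty":0,"tz":0,"spin":8},{"hand":1,"tx":0,"ty":0,"tz":0,"spin":8},{"hand":1,"tx":0,"ty":0,"tz":0,"spin":8},{"hand":1,"tx":0,"ty":0,"tz":0,"spin":8},{"hand":1,"tx":0,"ty":0,"tz":0,"spin":8}]'
python3 -m pendant '[{"hand":1,"tx":0,"ty":0,"tz":0,"spin":0},{"hand":1,"tx":0,"ty":0,"tz":0,"spin":0},{"hand":1,"tx":0,"ty":0,"tz":0,"spin":0}]'
```

```text
clock: 6.6
tool_pos: [0.6004, 0.0495, 0.0418]
eef_rot: [[-0.975, 0.224, 0.001], [0.224, 0.975, 0.0], [-0.001, 0.001, -1.0]]
contact_force: [-0.3, -0.3, 5.1]
finger_gap: 0.0504
grasp_force: 30.0
clock: 7.6
tool_pos: [0.5155, -0.1176, 0.1511]
eef_rot: [[-0.975, 0.224, 0.0], [0.224, 0.975, 0.0], [-0.0, 0.0, -1.0]]
contact_force: [-1.3, -0.9, 0.7]
finger_gap: 0.086
grasp_force: 0.0
clock: 8.6
tool_pos: [0.5315, -0.1626, 0.151]
eef_rot: [[0.057, 0.998, -0.0], [0.998, -0.057, 0.0], [0.0, -0.0, -1.0]]
contact_force: [0.5, -0.9, 0.7]
finger_gap: 0.0872
grasp_force: 0.0
clock: 8.9
tool_pos: [0.5315, -0.1627, 0.151]
eef_rot: [[0.048, 0.999, -0.0], [0.999, -0.048, -0.0], [-0.0, -0.0, -1.0]]
contact_force: [-0.1, 0.8, -0.3]
finger_gap: 0.0871
grasp_force: 0.0
```

```bash
python3 -m pendant '[{"hand":1,"tx":0,"ty":1.5,"tz":40,"spin":0},{"hand":1,"tx":0,"ty":0,"tz":30,"spin":0},{"hand":1,"tx":0,"ty":0,"tz":20,"spin":0},{"hand":1,"tx":0,"ty":0,"tz":14,"spin":0},{"hand":-1,"tx":0,"ty":0,"tz":0,"spin":0},{"hand":-1,"tx":0,"ty":0,"tz":0,"spin":0},{"hand":-1,"tx":0,"ty":0,"tz":0,"spin":0},{"hand":-1,"tx":0,"ty":0,"tz":0,"spin":0},{"hand":-1,"tx":0,"ty":0,"tz":0,"spin":0},{"hand":-1,"tx":0,"ty":0,"tz":0,"spin":0}]'
python3 -m pendant '[{"hand":-1,"tx":0,"ty":0,"tz":-25,"spin":0},{"hand":-1,"tx":0,"ty":0,"tz":-40,"spin":0},{"hand":-1,"tx":0,"ty":0,"tz":-25,"spin":0},{"hand":-1,"tx":18,"ty":26,"tz":0,"spin":0},{"hand":-1,"tx":18,"ty":26,"tz":0,"spin":0},{"hand":-1,"tx":18,"ty":26,"tz":0,"spin":0},{"hand":-1,"tx":18,"ty":26,"tz":0,"spin":0},{"hand":-1,"tx":18,"ty":26,"tz":0,"spin":0},{"hand":-1,"tx":0,"ty":0,"tz":0,"spin":0},{"hand":-1,"tx":0,"ty":0,"tz":0,"spin":0}]'
```

```text
clock: 9.9
tool_pos: [0.5333, -0.1627, 0.0474]
eef_rot: [[0.051, 0.999, 0.001], [0.999, -0.051, 0.0], [0.0, 0.001, -1.0]]
contact_force: [-0.2, 0.6, 0.8]
finger_gap: 0.047
grasp_force: 0.0
clock: 10.9
tool_pos: [0.6676, -0.0793, 0.1366]
eef_rot: [[0.05, 0.999, -0.001], [0.999, -0.05, -0.001], [-0.001, -0.001, -1.0]]
contact_force: [0.1, -0.4, -0.8]
finger_gap: 0.0005
grasp_force: 0.0
```

The fingers hadn't closed when I lifted, so the jar stayed behind. I'll look at the plate again.

```bash
python3 - <<'E'
from lib import *
c=cam("top")
cv2.imwrite("pics/o2.png",ortho(c,0.014,0.42,0.70,-0.28,0.10,1900))
E
```

```text
(no output)
```

View pics/o2.png

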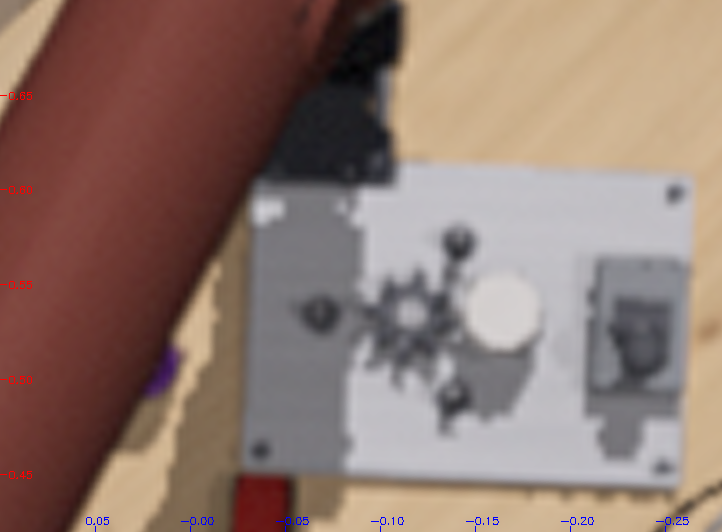

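The jar is still upright in place, cap at (502,312). I'll go back and grip with enough closing time.

```bash
python3 -m pendant '[{"hand":1,"tx":-18,"ty":-26,"tz":0,"spin":0},{"hand":1,"tx":-18,"ty":-26,"tz":0,"spin":0},{"hand":1,"tx":-18,"ty":-26,"tz":0,"spin":0},{"hand":1,"tx":-18,"ty":-26,"tz":0,"spin":0},{"hand":1,"tx":-18,"ty":-26,"tz":0,"spin":0},{"hand":1,"tx":0,"ty":0,"tz":0,"spin":0},{"hand":1,"tx":0,"ty":0,"tz":0,"spin":0},{"hand":1,"tx":0,"ty":0,"tz":0,"spin":0},{"hand":1,"tx":0,"ty":0,"tz":0,"spin":0}]'
python3 -m pendant '[{"hand":1,"tx":0,"ty":0,"tz":40,"spin":0},{"hand":1,"tx":0,"ty":0,"tz":30,"spin":0},{"hand":1,"tx":0,"ty":0,"tz":20,"spin":0},{"hand":-1,"tx":0,"ty":0,"tz":0,"spin":0},{"hand":-1,"tx":0,"ty":0,"tz":0,"spin":0},{"hand":-1,"tx":0,"ty":0,"tz":0,"spin":0},{"hand":-1,"tx":0,"ty":0,"tz":0,"spin":0},{"hand":-1,"tx":0,"ty":0,"tz":0,"spin":0},{"hand":-1,"tx":0,"ty":0,"tz":0,"spin":0},{"hand":-1,"tx":0,"ty":0,"tz":0,"spin":0}]'
python3 -m pendant '[{"hand":-1,"tx":0,"ty":0,"tz":0,"spin":0},{"hand":-1,"tx":0,"ty":0,"tz":0,"spin":0},{"hand":-1,"tx":0,"ty":0,"tz":0,"spin":0}]'
```

```text
clock: 11.85
tool_pos: [0.5336, -0.1623, 0.137]
eef_rot: [[0.05, 0.999, -0.0], [0.999, -0.05, -0.0], [-0.0, 0.0, -1.0]]
contact_force: [-0.3, -0.2, -0.1]
finger_gap: 0.0644
grasp_force: 0.0
clock: 12.85
tool_pos: [0.5332, -0.1627, 0.0474]
eef_rot: [[0.051, 0.999, 0.0], [0.999, -0.051, 0.0], [0.0, 0.0, -1.0]]
contact_force: [-0.6, 0.4, 3.3]
finger_gap: 0.0422
grasp_force: 30.0
clock: 13.15
tool_pos: [0.5332, -0.1627, 0.0474]
eef_rot: [[0.051, 0.999, 0.0], [0.999, -0.051, 0.0], [0.0, 0.0, -1.0]]
contact_force: [-1.9, 1.0, 6.0]
finger_gap: 0.0425
grasp_force: 30.0
```

```bash
python3 -m pendant '[{"hand":-1,"tx":0,"ty":0,"tz":-25,"spin":0},{"hand":-1,"tx":0,"ty":0,"tz":-40,"spin":0},{"hand":-1,"tx":0,"ty":0,"tz":-25,"spin":0},{"hand":-1,"tx":18,"ty":26,"tz":0,"spin":0},{"hand":-1,"tx":18,"ty":26,"tz":0,"spin":0},{"hand":-1,"tx":18,"ty":26,"tz":0,"spin":0},{"hand":-1,"tx":18,"ty":26,"tz":0,"spin":0},{"hand":-1,"tx":18,"ty":26,"tz":0,"spin":0},{"hand":-1,"tx":0,"ty":0,"tz":0,"spin":0},{"hand":-1,"tx":0,"ty":0,"tz":0,"spin":0}]'
python3 -m pendant '[{"hand":-1,"tx":0,"ty":0,"tz":40,"spin":0},{"hand":-1,"tx":0,"ty":0,"tz":35,"spin":0},{"hand":-1,"tx":0,"ty":0,"tz":15,"spin":0},{"hand":-1,"tx":0,"ty":0,"tz":8,"spin":0},{"hand":-1,"tx":0,"ty":0,"tz":4,"spin":0},{"hand":-1,"tx":0,"ty":0,"tz":1.5,"spin":0},{"hand":-1,"tx":0,"ty":0,"tz":0,"spin":0},{"hand":-1,"tx":0,"ty":0,"tz":0,"spin":0}]'
```

```text
clock: 14.15
tool_pos: [0.6674, -0.0794, 0.1362]
eef_rot: [[0.05, 0.999, -0.001], [0.999, -0.05, -0.001], [-0.001, -0.001, -1.0]]
contact_force: [-0.6, -0.3, -2.1]
finger_gap: 0.0419
grasp_force: 30.0
clock: 14.95
tool_pos: [0.6681, -0.0797, 0.0346]
eef_rot: [[0.051, 0.999, 0.001], [0.999, -0.051, -0.0], [0.0, 0.001, -1.0]]
contact_force: [-0.0, 0.1, -1.2]
finger_gap: 0.0418
grasp_force: 30.0
```

```bash
python3 -m pendant '[{"hand":-1,"tx":0,"ty":0,"tz":1.2,"spin":0},{"hand":-1,"tx":0,"ty":0,"tz":0,"spin":0},{"hand":0.5,"tx":0,"ty":0,"tz":0,"spin":0},{"hand":0.5,"tx":0,"ty":0,"tz":0,"spin":0},{"hand":0.5,"tx":0,"ty":0,"tz":0,"spin":0},{"hand":0.5,"tx":0,"ty":0,"tz":0,"spin":0},{"hand":0.5,"tx":0,"ty":0,"tz":-20,"spin":0},{"hand":0.5,"tx":0,"ty":0,"tz":-45,"spin":0},{"hand":0.5,"tx":0,"ty":0,"tz":-45,"spin":0},{"hand":0.5,"tx":0,"ty":0,"tz":-45,"spin":0}]'
python3 -m pendant '[{"hand":0,"tx":-25,"ty":-33,"tz":-13,"spin":0},{"hand":0,"tx":-25,"ty":-33,"tz":0,"spin":0},{"hand":0,"tx":-25,"ty":-33,"tz":0,"spin":0},{"hand":0,"tx":-25,"ty":-33,"tz":0,"spin":0},{"hand":0,"tx":0,"ty":0,"tz":0,"spin":0},{"hand":0,"tx":0,"ty":0,"tz":0,"spin":0},{"hand":0,"tx":0,"ty":0,"tz":0,"spin":0},{"hand":0,"tx":0,"ty":0,"tz":0,"spin":0}]'
python3 - <<'E'
from lib import *
import pickle
c=cam("wrist");pickle.dump(c,open("p2.pkl","wb"))
im=ortho(c,0.038,0.44,0.63,-0.24,0.0,2400)
cv2.imwrite("pics/w3.png",im)
cv2.imwrite("pics/w3r.png",c["im"])
E
```

```text
clock: 15.95
tool_pos: [0.6671, -0.0796, 0.1889]
eef_rot: [[0.052, 0.999, -0.0], [0.999, -0.052, -0.0], [-0.0, -0.0, -1.0]]
contact_force: [0.6, 0.3, -0.5]
finger_gap: 0.0652
grasp_force: 0.0
clock: 16.75
tool_pos: [0.5314, -0.1718, 0.2003]
eef_rot: [[0.05, 0.999, -0.0], [0.999, -0.05, -0.001], [-0.001, -0.0, -1.0]]
contact_force: [0.6, 0.2, 0.1]
finger_gap: 0.0435
grasp_force: 0.0
```

View pics/w3.png

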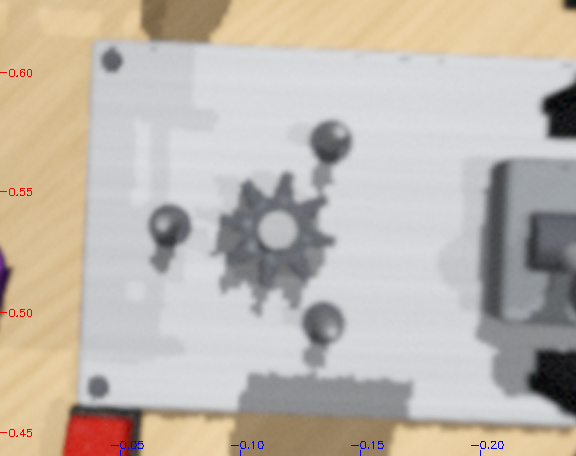

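w3 (z=0.038 plane): studs at (331,140), (169,226) and (323,323), drive gear face at (277,231), plate clear. Next I'll refine the plate pose, drive tooth phase and gear poses numerically.

```bash
cat > ph.py <<'E'
from lib import *
def phase(c,x,y,z,n,r0,r1,sgn):
    """tooth angle (world, mod 2pi/n); sgn +1 teeth brighter"""
    a=np.linspace(0,2*np.pi,720,endpoint=False);acc=0
    g=cv2.cvtColor(c["im"],cv2.COLOR_BGR2GRAY).astype(np.float32)
    for r in np.arange(r0,r1,.001):
        m=proj(c,np.c_[x+r*np.cos(a),y+r*np.sin(a),np.full(720,z)]).astype(np.float32)
        acc=acc+sgn*cv2.remap(g,m[:,0].reshape(1,-1).copy(),m[:,1].reshape(1,-1).copy(),cv2.INTER_LINEAR)[0]
    F=(acc*np.exp(-1j*n*a)).sum();return -np.angle(F)/n*1.0*-1, abs(F)/720
E
python3 - <<'E'
from ph import *
import pickle
c=pickle.load(open("p2.pkl","rb"));s=4000
im=ortho(c,0.014,0.44,0.63,-0.24,0.0,s);g=cv2.medianBlur(cv2.cvtColor(im,cv2.COLOR_BGR2GRAY),9)
for n,(x,y) in dict(s1=(.5349,-.068),s2=(.4914,-.1368),s3=(.5728,-.14)).items():
    u,v=(0-y)*s,(.63-x)*s
    w=g[int(v-60):int(v+60),int(u-60):int(u+60)]
    cc=cv2.HoughCircles(w,cv2.HOUGH_GRADIENT,1,80,param1=60,param2=8,minRadius=16,maxRadius=45)
    k=cc[0,0];print(n,.63-(int(v-60)+k[1])/s,-(int(u-60)+k[0])/s,k[2]/s)
for z in(.036,.038): 
  for ce in((.5338,-.1154),(.5330,-.1149)):
    for r in((.017,.02),(.02,.024)): print("drive",z,ce,r,phase(c,*ce,z,8,*r,-1))
c=pickle.load(open("g.pkl","rb"))
for n,(x,y) in dict(A=(.4514,.0941),B=(.4382,.2273)).items():
    for r in((.02,.024),(.024,.028)):print(n,phase(c,x,y,.016,10,*r,1))
E
```

```text
s1 0.536125 -0.067875 0.009649999
s2 0.492625 -0.137125 0.009075
s3 0.573875 -0.140375 0.009275
drive 0.036 (0.5338, -0.1154) (0.017, 0.02) (np.float64(0.19781377792360405), np.float64(36.62985875350468))
drive 0.036 (0.5338, -0.1154) (0.02, 0.024) (np.float64(0.18019358873979358), np.float64(58.16760733423131))
drive 0.036 (0.533, -0.1149) (0.017, 0.02) (np.float64(0.19936058658183825), np.float64(35.809655183942795))
drive 0.036 (0.533, -0.1149) (0.02, 0.024) (np.float64(0.18445112691145993), np.float64(58.84858105962042))
drive 0.038 (0.5338, -0.1154) (0.017, 0.02) (np.float64(0.19525917296680645), np.float64(36.92155044462666))
drive 0.038 (0.5338, -0.1154) (0.02, 0.024) (np.float64(0.177705223462679), np.float64(57.35326063402199))
drive 0.038 (0.533, -0.1149) (0.017, 0.02) (np.float64(0.1971003288724896), np.float64(36.48512517170028))
drive 0.038 (0.533, -0.1149) (0.02, 0.024) (np.float64(0.18216711045870224), np.float64(58.20590970932979))
A (np.float64(0.02563043457961084), np.float64(23.284822038722233))
A (np.float64(0.03550471544176535), np.float64(28.131107958026885))
B (np.float64(-0.168541559321637), np.float64(21.042022005010367))
B (np.float64(-0.18298966498542862), np.float64(17.11123930937696))
```

```bash
sed -i 's/return -np.angle(F)\/n\*1.0\*-1, /return -np.angle(F)\/n, /' ph.py
cat >> ph.py <<'E'
from scipy.optimize import minimize
def bore(c,x,y,z=.046,half=.03,s=4000):
    """dark bore centre near x,y at plane z"""
    im=ortho(c,z,x-half,x+half,y-half,y+half,s);g=cv2.medianBlur(cv2.cvtColor(im,cv2.COLOR_BGR2GRAY),7)
    h=cv2.HoughCircles(g,cv2.HOUGH_GRADIENT,1,60,param1=60,param2=8,minRadius=18,maxRadius=32)
    return [(x+half-k[1]/s,y+half-k[0]/s,k[2]/s) for k in h[0][:2]],im
E
python3 -m pendant '[{"hand":1,"tx":41,"ty":-16,"tz":0,"spin":0},{"hand":1,"tx":41,"ty":-16,"tz":0,"spin":0},{"hand":1,"tx":41,"ty":-16,"tz":0,"spin":0},{"hand":1,"tx":41,"ty":-16,"tz":0,"spin":0},{"hand":1,"tx":41,"ty":-16,"tz":0,"spin":0},{"hand":1,"tx":41,"ty":-16,"tz":0,"spin":0},{"hand":1,"tx":0,"ty":0,"tz":0,"spin":0},{"hand":1,"tx":0,"ty":0,"tz":0,"spin":0},{"hand":1,"tx":0,"ty":0,"tz":0,"spin":0}]'
python3 - <<'E'
from ph import *
import pickle
c=cam("wrist");pickle.dump(c,open("g2.pkl","wb"))
I=[]
for n,(x,y) in dict(A=(.4514,.0941),B=(.4382,.2273)).items():
    b,im=bore(c,x,y);I.append(im);print(n,b);x,y,_=b[0]
    print([phase(c,x,y,.016,10,*r,1) for r in((.02,.024),(.024,.028))])
cv2.imwrite("pics/w4.png",np.hstack(I+[cv2.resize(c["im"],(384,240))]))
E
```

```text
clock: 17.7
tool_pos: [0.4534, 0.061, 0.2019]
eef_rot: [[0.054, 0.999, 0.001], [0.999, -0.054, -0.001], [-0.001, 0.001, -1.0]]
contact_force: [0.1, -1.2, 0.7]
finger_gap: 0.0865
grasp_force: 0.0
A [(np.float32(0.45127502), np.float32(0.094225004), np.float32(0.00575)), (np.float32(0.437025), np.float32(0.083475), np.float32(0.0064250003))]
[(np.float64(-0.029030981607448842), np.float64(24.1588742750632)), (np.float64(-0.05769502091324491), np.float64(26.06033813842697))]
B [(np.float32(0.438075), np.float32(0.228425), np.float32(0.0061)), (np.float32(0.459325), np.float32(0.22542499), np.float32(0.00785))]
[(np.float64(0.21104446338246136), np.float64(27.061129433157323)), (np.float64(0.24167956182579525), np.float64(27.139531091402237))]Traceback (most recent call last):
  File "<stdin>", line 8, in <module>
    return _nx.concatenate(arrs, 1, dtype=dtype, casting=casting)
           ~~~~~~~~~~~~~~~^^^^^^^^^^^^^^^^^^^^^^^^^^^^^^^^^^^^^^^
ValueError: all the input array dimensions except for the concatenation axis must match exactly, but along dimension 0, the array at index 0 has size 240 and the array at index 1 has size 239
```

```bash
python3 -m pendant '[{"hand":0,"tx":33,"ty":-4,"tz":0,"spin":0},{"hand":0,"tx":0,"ty":0,"tz":45,"spin":0},{"hand":0,"tx":0,"ty":0,"tz":45,"spin":0},{"hand":0,"tx":0,"ty":0,"tz":40,"spin":0},{"hand":0,"tx":0,"ty":0,"tz":20,"spin":0},{"hand":0,"tx":0,"ty":0,"tz":15,"spin":0},{"hand":0,"tx":0,"ty":0,"tz":12,"spin":0},{"hand":0,"tx":0,"ty":0,"tz":0,"spin":0},{"hand":0,"tx":0,"ty":0,"tz":0,"spin":0}]'
python3 -m pendant '[{"hand":-1,"tx":0,"ty":0,"tz":0,"spin":0},{"hand":-1,"tx":0,"ty":0,"tz":0,"spin":0},{"hand":-1,"tx":0,"ty":0,"tz":0,"spin":0},{"hand":-1,"tx":0,"ty":0,"tz":0,"spin":0},{"hand":-1,"tx":0,"ty":0,"tz":0,"spin":0},{"hand":-1,"tx":0,"ty":0,"tz":0,"spin":0},{"hand":-1,"tx":0,"ty":0,"tz":0,"spin":0}]'
python3 - <<'E'
from ph import *
import pickle
c=cam("wrist");pickle.dump(c,open("h.pkl","wb"));p=telemetry.get_state()["tool_pos"]
print([phase(c,p[0],p[1],.016,10,*r,1) for r in((.02,.024),(.024,.028))])
im=ortho(c,.016,p[0]-.05,p[0]+.05,p[1]-.05,p[1]+.05,4000)
cv2.imwrite("pics/w5.png",np.hstack([im,cv2.resize(c["im"],None,fx=.6,fy=.6)[:,:0] if 0 else np.vstack([cv2.resize(c["im"],(400,250)),np.zeros((im.shape[0]-250,400,3),np.uint8)])]))
E
```

```text
clock: 18.65
tool_pos: [0.4512, 0.0938, 0.0251]
eef_rot: [[0.054, 0.999, 0.001], [0.999, -0.054, -0.002], [-0.002, 0.001, -1.0]]
contact_force: [0.1, -0.1, 0.2]
finger_gap: 0.0438
grasp_force: 0.0
clock: 19.35
tool_pos: [0.4511, 0.0952, 0.0252]
eef_rot: [[0.052, 0.999, 0.001], [0.999, -0.052, -0.0], [0.0, 0.001, -1.0]]
contact_force: [-1.5, 0.1, 7.4]
finger_gap: 0.026
grasp_force: 30.0
[(np.float64(0.015143266149567508), np.float64(6.713423629302728)), (np.float64(0.013705406239342457), np.float64(5.291937538670017))]
```

View pics/w5.png

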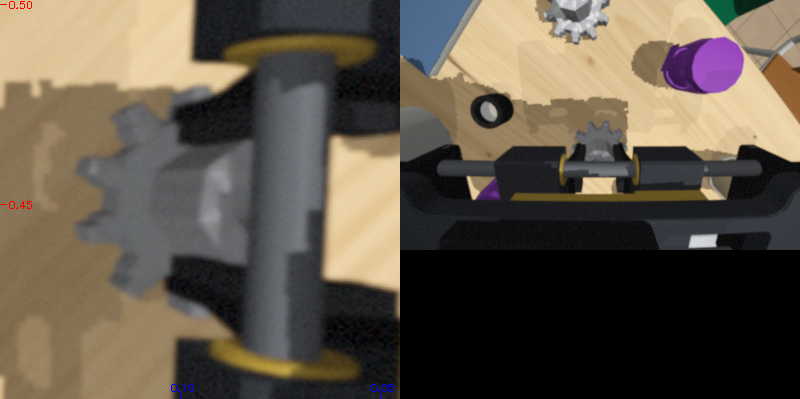

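Held gear in w5: its teeth are symmetric about tool x, e.g. at (85,168) and (85,230). The gap is 26 mm, so the flats are seated and the tooth phase is ≈-0.05. I'll take it to stud 3 with a -7.3° spin.

```bash
python3 -m pendant '[{"hand":-1,"tx":0,"ty":0,"tz":-25,"spin":0},{"hand":-1,"tx":0,"ty":0,"tz":-40,"spin":0},{"hand":-1,"tx":0,"ty":0,"tz":-40,"spin":0},{"hand":-1,"tx":-38,"ty":22.5,"tz":0,"spin":0},{"hand":-1,"tx":-38,"ty":22.5,"tz":0,"spin":0},{"hand":-1,"tx":-38,"ty":22.5,"tz":0,"spin":0},{"hand":-1,"tx":-38,"ty":22.5,"tz":0,"spin":0},{"hand":-1,"tx":-38,"ty":22.5,"tz":0,"spin":0},{"hand":-1,"tx":-38,"ty":22.5,"tz":0,"spin":0},{"hand":-1,"tx":0,"ty":0,"tz":0,"spin":0}]'
python3 -m pendant '[{"hand":-1,"tx":0,"ty":0,"tz":0,"spin":-7.3},{"hand":-1,"tx":0,"ty":0,"tz":0,"spin":0},{"hand":-1,"tx":0,"ty":0,"tz":0,"spin":0},{"hand":-1,"tx":0,"ty":0,"tz":0,"spin":0}]'
```

```text
clock: 20.4
tool_pos: [0.5712, -0.1439, 0.1304]
eef_rot: [[0.063, 0.998, 0.001], [0.998, -0.063, -0.006], [-0.006, 0.001, -1.0]]
contact_force: [-0.2, -0.9, -2.3]
finger_gap: 0.026
grasp_force: 30.0
clock: 20.8
tool_pos: [0.5713, -0.1344, 0.1303]
eef_rot: [[-0.073, 0.997, 0.001], [0.997, 0.073, -0.001], [-0.001, 0.001, -1.0]]
contact_force: [-0.1, 0.4, -1.5]
finger_gap: 0.026
grasp_force: 30.0
```

```bash
python3 -m pendant '[{"hand":-1,"tx":-6.1,"ty":2.2,"tz":25,"spin":0},{"hand":-1,"tx":0,"ty":0,"tz":20,"spin":0},{"hand":-1,"tx":0,"ty":0,"tz":8,"spin":0},{"hand":-1,"tx":0,"ty":0,"tz":0,"spin":0},{"hand":-1,"tx":0,"ty":0,"tz":0,"spin":0},{"hand":-1,"tx":0,"ty":0,"tz":0,"spin":0}]'
python3 -m pendant '[{"hand":-1,"tx":0,"ty":0,"tz":3,"spin":0},{"hand":-1,"tx":0,"ty":0,"tz":3,"spin":0},{"hand":-1,"tx":0,"ty":0,"tz":2,"spin":0},{"hand":-1,"tx":0,"ty":0,"tz":0,"spin":0},{"hand":-1,"tx":0,"ty":0,"tz":0,"spin":0}]'
```

```text
clock: 21.4
tool_pos: [0.5747, -0.1411, 0.0785]
eef_rot: [[-0.075, 0.997, 0.002], [0.997, 0.075, -0.001], [-0.001, 0.002, -1.0]]
contact_force: [0.5, -0.2, -0.6]
finger_gap: 0.0258
grasp_force: 30.0
clock: 21.9
tool_pos: [0.574, -0.1412, 0.0694]
eef_rot: [[-0.075, 0.997, 0.001], [0.997, 0.075, -0.001], [-0.001, 0.001, -1.0]]
contact_force: [1.1, -0.1, -1.8]
finger_gap: 0.0261
grasp_force: 30.0
```

```bash
python3 -m pendant '[{"hand":-1,"tx":0,"ty":0,"tz":3,"spin":0},{"hand":-1,"tx":0,"ty":0,"tz":2,"spin":0},{"hand":-1,"tx":0,"ty":0,"tz":2,"spin":0},{"hand":-1,"tx":0,"ty":0,"tz":0,"spin":0},{"hand":-1,"tx":0,"ty":0,"tz":0,"spin":0}]'
```

```text
clock: 22.4
tool_pos: [0.574, -0.1411, 0.0623]
eef_rot: [[-0.075, 0.997, 0.001], [0.997, 0.075, -0.001], [-0.001, 0.0, -1.0]]
contact_force: [0.0, 1.2, -1.6]
finger_gap: 0.0263
grasp_force: 30.0
```

```bash
python3 -m pendant '[{"hand":-1,"tx":0,"ty":0,"tz":2,"spin":0},{"hand":-1,"tx":0,"ty":0,"tz":2,"spin":0},{"hand":-1,"tx":0,"ty":0,"tz":0,"spin":0},{"hand":-1,"tx":0,"ty":0,"tz":0,"spin":0}]'
```

```text
clock: 22.8
tool_pos: [0.574, -0.1411, 0.0583]
eef_rot: [[-0.075, 0.997, 0.001], [0.997, 0.075, -0.001], [-0.001, 0.0, -1.0]]
contact_force: [0.3, 0.3, -1.9]
finger_gap: 0.026
grasp_force: 30.0
```

It dropped into mesh with no contact force. Lowering fully.

```bash
python3 -m pendant '[{"hand":-1,"tx":0,"ty":0,"tz":5,"spin":0},{"hand":-1,"tx":0,"ty":0,"tz":5,"spin":0},{"hand":-1,"tx":0,"ty":0,"tz":4,"spin":0},{"hand":-1,"tx":0,"ty":0,"tz":3,"spin":0},{"hand":-1,"tx":0,"ty":0,"tz":1.5,"spin":0},{"hand":-1,"tx":0,"ty":0,"tz":0,"spin":0},{"hand":-1,"tx":0,"ty":0,"tz":0,"spin":0}]'
```

```text
clock: 23.5
tool_pos: [0.5741, -0.1412, 0.04]
eef_rot: [[-0.075, 0.997, 0.001], [0.997, 0.075, -0.001], [-0.001, 0.001, -1.0]]
contact_force: [0.8, -0.7, -2.5]
finger_gap: 0.026
grasp_force: 30.0
```

```bash
python3 -m pendant '[{"hand":-1,"tx":0,"ty":0,"tz":0.8,"spin":0},{"hand":-1,"tx":0,"ty":0,"tz":0,"spin":0},{"hand":-1,"tx":0,"ty":0,"tz":0,"spin":0}]'
```

```text
clock: 23.8
tool_pos: [0.5742, -0.1412, 0.0393]
eef_rot: [[-0.075, 0.997, 0.001], [0.997, 0.075, -0.001], [-0.001, 0.001, -1.0]]
contact_force: [-0.2, 0.9, 0.4]
finger_gap: 0.0261
grasp_force: 30.0
```

```bash
python3 -m pendant '[{"hand":0,"tx":0,"ty":0,"tz":0,"spin":0},{"hand":0,"tx":0,"ty":0,"tz":0,"spin":0},{"hand":0,"tx":0,"ty":0,"tz":0,"spin":0},{"hand":0,"tx":0,"ty":0,"tz":0,"spin":0},{"hand":0,"tx":0,"ty":0,"tz":-15,"spin":0},{"hand":0,"tx":0,"ty":0,"tz":-20,"spin":0},{"hand":0,"tx":0,"ty":0,"tz":-40,"spin":0},{"hand":0,"tx":0,"ty":0,"tz":-45,"spin":0},{"hand":0,"tx":0,"ty":0,"tz":-40,"spin":0},{"hand":0,"tx":43,"ty":-16,"tz":0,"spin":0}]'
python3 -m pendant '[{"hand":0,"tx":43,"ty":-16,"tz":0,"spin":0},{"hand":0,"tx":43,"ty":-16,"tz":0,"spin":0},{"hand":0,"tx":43,"ty":-16,"tz":0,"spin":0},{"hand":0,"tx":43,"ty":-16,"tz":0,"spin":0},{"hand":0,"tx":43,"ty":-16,"tz":0,"spin":0},{"hand":0,"tx":43,"ty":-16,"tz":0,"spin":0},{"hand":0,"tx":0,"ty":0,"tz":0,"spin":0},{"hand":0,"tx":0,"ty":0,"tz":0,"spin":0},{"hand":0,"tx":0,"ty":0,"tz":0,"spin":0}]'
python3 - <<'E'
from ph import *
import pickle
c=cam("wrist");pickle.dump(c,open("g3.pkl","wb"))
x,y=.4381,.2284
b,_=bore(c,x,y);print(b);X,Y,_=b[0]
print([phase(c,X,Y,.016,10,*r,1) for r in((.02,.024),(.024,.028))])
cv2.imwrite("pics/w6.png",ortho(c,.046,x-.04,x+.04,y-.05,y+.05,5500))
E
```

```text
clock: 24.8
tool_pos: [0.5575, -0.1072, 0.2058]
eef_rot: [[-0.064, 0.998, 0.011], [0.998, 0.064, -0.005], [-0.006, 0.01, -1.0]]
contact_force: [0.6, 0.8, 0.3]
finger_gap: 0.0434
grasp_force: 0.0
clock: 25.7
tool_pos: [0.4442, 0.1418, 0.1996]
eef_rot: [[-0.072, 0.997, 0.001], [0.997, 0.072, -0.001], [-0.001, 0.001, -1.0]]
contact_force: [0.9, 0.5, 0.6]
finger_gap: 0.0434
grasp_force: 0.0
[(np.float32(0.438225), np.float32(0.228275), np.float32(0.0064250003)), (np.float32(0.43097502), np.float32(0.247275), np.float32(0.00665))]
[(np.float64(0.19111383413526323), np.float64(23.456108308141154)), (np.float64(0.19723437162795324), np.float64(17.26658292724632))]
```

View pics/w6.png

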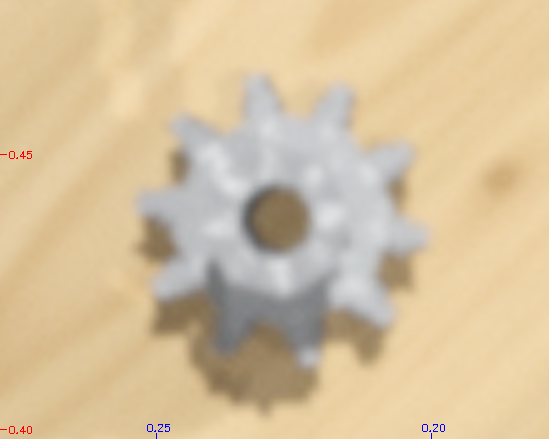

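Gear B in w6: bore at (277,219), so it is at (0.4382,0.2283), unmoved, with tooth phase ≈0.194. Gripping it.

```bash
python3 -m pendant '[{"hand":0,"tx":43.5,"ty":0,"tz":0,"spin":0},{"hand":0,"tx":43.5,"ty":0,"tz":0,"spin":0},{"hand":0,"tx":0,"ty":0,"tz":45,"spin":0},{"hand":0,"tx":0,"ty":0,"tz":45,"spin":0},{"hand":0,"tx":0,"ty":0,"tz":35,"spin":0},{"hand":0,"tx":0,"ty":0,"tz":20,"spin":0},{"hand":0,"tx":0,"ty":0,"tz":0,"spin":0},{"hand":0,"tx":0,"ty":0,"tz":15,"spin":0},{"hand":0,"tx":0,"ty":0,"tz":14,"spin":0},{"hand":0,"tx":0,"ty":0,"tz":0,"spin":0}]'
python3 -m pendant '[{"hand":0,"tx":0,"ty":0,"tz":0,"spin":0},{"hand":-1,"tx":0,"ty":0,"tz":0,"spin":0},{"hand":-1,"tx":0,"ty":0,"tz":0,"spin":0},{"hand":-1,"tx":0,"ty":0,"tz":0,"spin":0},{"hand":-1,"tx":0,"ty":0,"tz":0,"spin":0},{"hand":-1,"tx":0,"ty":0,"tz":0,"spin":0},{"hand":-1,"tx":0,"ty":0,"tz":0,"spin":0},{"hand":-1,"tx":0,"ty":0,"tz":0,"spin":0}]'
python3 - <<'E'
from lib import *
c=cam("wrist");p=telemetry.get_state()["tool_pos"]
im=ortho(c,.016,p[0]-.05,p[0]+.05,p[1]-.05,p[1]+.05,4000)
cv2.imwrite("pics/w7.png",im)
E
```

```text
clock: 26.75
tool_pos: [0.4376, 0.2289, 0.0254]
eef_rot: [[-0.073, 0.997, 0.001], [0.997, 0.073, -0.002], [-0.002, 0.001, -1.0]]
contact_force: [0.2, -0.3, -0.0]
finger_gap: 0.0433
grasp_force: 0.0
clock: 27.55
tool_pos: [0.4377, 0.23, 0.0257]
eef_rot: [[-0.074, 0.997, 0.001], [0.997, 0.074, -0.001], [-0.001, 0.001, -1.0]]
contact_force: [-2.4, -1.0, 7.5]
finger_gap: 0.0266
grasp_force: 30.0
```

View pics/w7.png

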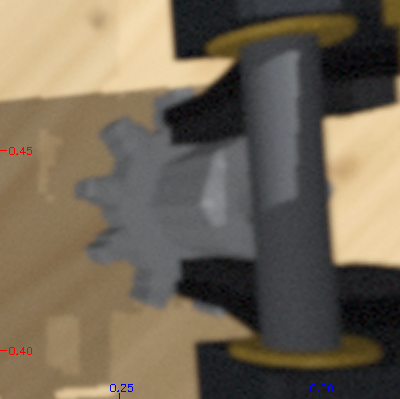

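```bash
python3 -m pendant '[{"hand":-1,"tx":0,"ty":0,"tz":-25,"spin":0},{"hand":-1,"tx":0,"ty":0,"tz":-40,"spin":0},{"hand":-1,"tx":0,"ty":0,"tz":-40,"spin":0},{"hand":-1,"tx":-43.5,"ty":11,"tz":0,"spin":0},{"hand":-1,"tx":-43.5,"ty":11,"tz":0,"spin":0},{"hand":-1,"tx":-43.5,"ty":11,"tz":0,"spin":0},{"hand":-1,"tx":-43.5,"ty":11,"tz":0,"spin":0},{"hand":-1,"tx":-43.5,"ty":11,"tz":0,"spin":0},{"hand":-1,"tx":-43.5,"ty":11,"tz":0,"spin":0},{"hand":-1,"tx":-43.5,"ty":11,"tz":0,"spin":0}]'
python3 -m pendant '[{"hand":-1,"tx":0,"ty":0,"tz":0,"spin":0},{"hand":-1,"tx":0,"ty":0,"tz":0,"spin":0},{"hand":-1,"tx":0,"ty":0,"tz":0,"spin":0}]'
```

```text
clock: 28.6
tool_pos: [0.5367, -0.0695, 0.1303]
eef_rot: [[-0.075, 0.997, 0.0], [0.997, 0.075, -0.001], [-0.001, 0.0, -1.0]]
contact_force: [0.6, 1.1, -1.1]
finger_gap: 0.0267
grasp_force: 30.0
clock: 28.9
tool_pos: [0.5362, -0.067, 0.1303]
eef_rot: [[-0.075, 0.997, 0.0], [0.997, 0.075, -0.001], [-0.001, -0.0, -1.0]]
contact_force: [-0.2, -0.7, -1.9]
finger_gap: 0.0269
grasp_force: 30.0
```

```bash
python3 -m pendant '[{"hand":-1,"tx":-1.2,"ty":0,"tz":25,"spin":2.9},{"hand":-1,"tx":0,"ty":0,"tz":20,"spin":0},{"hand":-1,"tx":0,"ty":0,"tz":8,"spin":0},{"hand":-1,"tx":0,"ty":0,"tz":0,"spin":0},{"hand":-1,"tx":0,"ty":0,"tz":3,"spin":0},{"hand":-1,"tx":0,"ty":0,"tz":3,"spin":0},{"hand":-1,"tx":0,"ty":0,"tz":2,"spin":0},{"hand":-1,"tx":0,"ty":0,"tz":0,"spin":0},{"hand":-1,"tx":0,"ty":0,"tz":0,"spin":0}]'
python3 -m pendant '[{"hand":-1,"tx":0,"ty":0,"tz":3,"spin":0},{"hand":-1,"tx":0,"ty":0,"tz":2,"spin":0},{"hand":-1,"tx":0,"ty":0,"tz":2,"spin":0},{"hand":-1,"tx":0,"ty":0,"tz":0,"spin":0},{"hand":-1,"tx":0,"ty":0,"tz":0,"spin":0}]'
```

```text
clock: 29.8
tool_pos: [0.5369, -0.0695, 0.0698]
eef_rot: [[-0.024, 1.0, 0.001], [1.0, 0.024, -0.001], [-0.001, 0.001, -1.0]]
contact_force: [-0.4, 0.2, -2.5]
finger_gap: 0.0269
grasp_force: 30.0
clock: 30.3
tool_pos: [0.5369, -0.0687, 0.0627]
eef_rot: [[-0.024, 1.0, 0.001], [1.0, 0.024, -0.0], [-0.0, 0.001, -1.0]]
contact_force: [-1.7, 5.3, 3.6]
finger_gap: 0.0267
grasp_force: 30.0
```

```bash
python3 -m pendant '[{"hand":-1,"tx":0,"ty":0,"tz":1.5,"spin":0},{"hand":-1,"tx":0,"ty":0,"tz":1,"spin":0},{"hand":-1,"tx":0,"ty":0,"tz":0,"spin":0},{"hand":-1,"tx":0,"ty":0,"tz":0,"spin":0}]'
```

```text
clock: 30.7
tool_pos: [0.537, -0.0687, 0.0598]
eef_rot: [[-0.024, 1.0, 0.001], [1.0, 0.024, -0.001], [-0.001, 0.001, -1.0]]
contact_force: [2.0, 4.3, -4.2]
finger_gap: 0.0265
grasp_force: 30.0
```

```bash
python3 -m pendant '[{"hand":-1,"tx":0.7,"ty":0,"tz":3,"spin":0},{"hand":-1,"tx":0,"ty":0,"tz":4,"spin":0},{"hand":-1,"tx":0,"ty":0,"tz":4,"spin":0},{"hand":-1,"tx":0,"ty":0,"tz":4,"spin":0},{"hand":-1,"tx":0,"ty":0,"tz":3,"spin":0},{"hand":-1,"tx":0,"ty":0,"tz":1.5,"spin":0},{"hand":-1,"tx":0,"ty":0,"tz":0,"spin":0},{"hand":-1,"tx":0,"ty":0,"tz":0,"spin":0}]'
```

```text
clock: 31.5
tool_pos: [0.5374, -0.0679, 0.0406]
eef_rot: [[-0.025, 1.0, 0.002], [1.0, 0.025, -0.001], [-0.001, 0.002, -1.0]]
contact_force: [2.5, 5.2, 0.9]
finger_gap: 0.0264
grasp_force: 30.0
```

```bash
python3 -m pendant '[{"hand":-1,"tx":0,"ty":0,"tz":1,"spin":0},{"hand":-1,"tx":0,"ty":0,"tz":0,"spin":0},{"hand":-1,"tx":0,"ty":0,"tz":0,"spin":0}]'
```

```text
clock: 31.8
tool_pos: [0.5375, -0.0676, 0.0399]
eef_rot: [[-0.025, 1.0, 0.002], [1.0, 0.025, 0.0], [0.0, 0.002, -1.0]]
contact_force: [0.6, 8.5, 4.8]
finger_gap: 0.0266
grasp_force: 30.0
```

```bash
python3 -m pendant '[{"hand":0,"tx":0,"ty":0,"tz":0,"spin":0},{"hand":0,"tx":0,"ty":0,"tz":0,"spin":0},{"hand":0,"tx":0,"ty":0,"tz":0,"spin":0},{"hand":0,"tx":0,"ty":0,"tz":0,"spin":0},{"hand":0,"tx":0,"ty":0,"tz":-15,"spin":0},{"hand":0,"tx":0,"ty":0,"tz":-30,"spin":0},{"hand":0,"tx":0,"ty":0,"tz":-40,"spin":0},{"hand":0,"tx":0,"ty":0,"tz":-40,"spin":0},{"hand":0,"tx":0,"ty":0,"tz":-40,"spin":0},{"hand":0,"tx":-35,"ty":0,"tz":0,"spin":0}]'
python3 -m pendant '[{"hand":0,"tx":-35,"ty":-5,"tz":0,"spin":0},{"hand":0,"tx":-35,"ty":0,"tz":0,"spin":0},{"hand":0,"tx":0,"ty":0,"tz":0,"spin":0},{"hand":0,"tx":0,"ty":0,"tz":0,"spin":0},{"hand":0,"tx":0,"ty":0,"tz":0,"spin":0}]'
python3 - <<'E'
from lib import *
c=cam("wrist")
a=ortho(c,0.030,0.44,0.63,-0.24,0.0,1900)
t=cam("top")
b=ortho(t,0.075,0.38,0.80,-0.45,0.10,650)
b=cv2.copyMakeBorder(b,0,max(0,a.shape[0]-b.shape[0]),0,0,cv2.BORDER_CONSTANT)[:a.shape[0]]
im=np.hstack([a,b][:2]) ;print(im.shape);cv2.imwrite("pics/w8.png",im[:, :800] if im.shape[1]>800 else im)
E
```

```text
clock: 32.8
tool_pos: [0.5411, -0.0984, 0.21]
eef_rot: [[-0.034, 0.999, 0.008], [0.999, 0.034, 0.001], [0.001, 0.008, -1.0]]
contact_force: [0.6, 0.1, -0.7]
finger_gap: 0.0435
grasp_force: 0.0
clock: 33.3
tool_pos: [0.5343, -0.1728, 0.2051]
eef_rot: [[-0.025, 1.0, 0.001], [1.0, 0.025, -0.001], [-0.001, 0.001, -1.0]]
contact_force: [-0.2, -0.2, 0.4]
finger_gap: 0.0435
grasp_force: 0.0
(361, 813, 3)
```

View pics/w8.png

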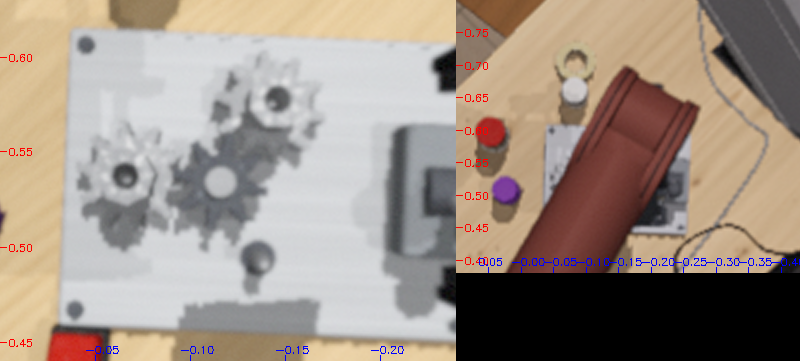

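Both gears are down and meshed (hubs at (126,176) and (278,99)), and the jars are standing clear. The tape is close to the white jar, so I'll check it numerically and then move over the lever.

```bash
python3 - <<'E'
from lib import *
c=cam("top");o=dict(c);o["im"]=cv2.imread("pics/top0.png")
I=[]
for k in(o,c):
    I.append(ortho(k,0.0,.62,.78,-.16,0.0,2300))
im=np.hstack(I)
cv2.imwrite("pics/t.png",im)
E
python3 -m pendant '[{"hand":0.2,"tx":-30,"ty":-10,"tz":0,"spin":0},{"hand":0.2,"tx":-30.4,"ty":-9.8,"tz":0,"spin":0},{"hand":0.2,"tx":0,"ty":0,"tz":0,"spin":0},{"hand":0.2,"tx":0,"ty":0,"tz":0,"spin":0},{"hand":0.2,"tx":0,"ty":0,"tz":40,"spin":0},{"hand":0.2,"tx":0,"ty":0,"tz":40,"spin":0},{"hand":0.2,"tx":0,"ty":0,"tz":10,"spin":0},{"hand":0.2,"tx":0,"ty":0,"tz":0,"spin":0},{"hand":0.2,"tx":0,"ty":0,"tz":0,"spin":0}]'
```

```text
clock: 34.35
tool_pos: [0.5168, -0.2346, 0.1163]
eef_rot: [[-0.025, 1.0, 0.002], [1.0, 0.025, -0.002], [-0.002, 0.002, -1.0]]
contact_force: [0.4, 0.1, 1.3]
finger_gap: 0.0524
grasp_force: 0.0
```

View pics/t.png

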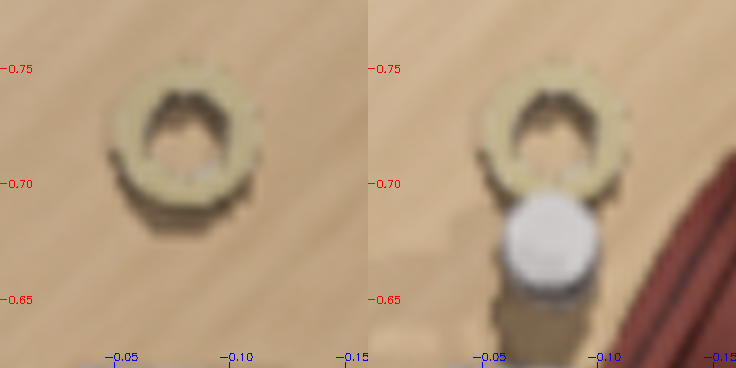

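The tape hasn't moved: its centre is (185,135) before and (553-368,135) after. On to the lever.

```bash
python3 -m pendant '[{"hand":0.2,"tx":0,"ty":0,"tz":20,"spin":0},{"hand":0.2,"tx":0,"ty":0,"tz":16,"spin":0},{"hand":0.2,"tx":0,"ty":0,"tz":10,"spin":0},{"hand":0.2,"tx":0,"ty":0,"tz":10,"spin":0},{"hand":0.2,"tx":0,"ty":0,"tz":0,"spin":0},{"hand":0.2,"tx":0,"ty":0,"tz":0,"spin":0}]'
```

```text
clock: 34.95
tool_pos: [0.516, -0.235, 0.0591]
eef_rot: [[-0.024, 1.0, 0.001], [1.0, 0.024, -0.002], [-0.002, 0.001, -1.0]]
contact_force: [-0.8, -0.1, 0.6]
finger_gap: 0.0525
grasp_force: 0.0
```

```bash
python3 -m pendant '[{"hand":0.2,"tx":0,"ty":8,"tz":0,"spin":0},{"hand":0.2,"tx":0,"ty":8,"tz":0,"spin":0},{"hand":0.2,"tx":0,"ty":8,"tz":0,"spin":0},{"hand":0.2,"tx":0,"ty":8,"tz":0,"spin":0},{"hand":0.2,"tx":0,"ty":6,"tz":0,"spin":0},{"hand":0.2,"tx":0,"ty":4,"tz":0,"spin":0},{"hand":0.2,"tx":0,"ty":2,"tz":0,"spin":0},{"hand":0.2,"tx":0,"ty":0,"tz":0,"spin":0},{"hand":0.2,"tx":0,"ty":0,"tz":0,"spin":0}]'
```

```text
clock: 35.85
tool_pos: [0.5599, -0.2336, 0.0589]
eef_rot: [[-0.024, 1.0, 0.001], [1.0, 0.024, -0.001], [-0.001, 0.001, -1.0]]
contact_force: [0.2, 0.3, 0.4]
finger_gap: 0.0524
grasp_force: 0.1
```

Now creep to the end stop.

```bash
python3 -m pendant '[{"hand":0.2,"tx":0,"ty":2,"tz":0,"spin":0},{"hand":0.2,"tx":0,"ty":2,"tz":0,"spin":0},{"hand":0.2,"tx":0,"ty":0,"tz":0,"spin":0},{"hand":0.2,"tx":0,"ty":0,"tz":0,"spin":0}]'
```

```text
clock: 36.25
tool_pos: [0.5632, -0.2335, 0.0586]
eef_rot: [[-0.024, 1.0, -0.0], [1.0, 0.024, -0.001], [-0.001, -0.0, -1.0]]
contact_force: [-5.0, 0.6, -0.0]
finger_gap: 0.0523
grasp_force: 2.3
```

```bash
python3 -m pendant '[{"hand":0.2,"tx":0,"ty":1.5,"tz":0,"spin":0},{"hand":0.2,"tx":0,"ty":0,"tz":0,"spin":0},{"hand":0.2,"tx":0,"ty":0,"tz":0,"spin":0}]'
```

```text
clock: 36.55
tool_pos: [0.5636, -0.2336, 0.0583]
eef_rot: [[-0.023, 1.0, -0.002], [1.0, 0.023, -0.0], [-0.0, -0.002, -1.0]]
contact_force: [-8.7, -0.5, 2.5]
finger_gap: 0.0523
grasp_force: 4.3
```

It reached the end stop at the predicted x. Backing off, lifting, and doing a final check.

```bash
python3 -m pendant '[{"hand":0.2,"tx":0,"ty":-5,"tz":0,"spin":0},{"hand":0.2,"tx":0,"ty":0,"tz":0,"spin":0},{"hand":0.2,"tx":0,"ty":0,"tz":-20,"spin":0},{"hand":0.2,"tx":0,"ty":0,"tz":-40,"spin":0},{"hand":0.2,"tx":0,"ty":0,"tz":-45,"spin":0},{"hand":0.2,"tx":0,"ty":0,"tz":-45,"spin":0},{"hand":0.2,"tx":0,"ty":-10,"tz":-40,"spin":0},{"hand":0.2,"tx":0,"ty":-10,"tz":-10,"spin":0},{"hand":0.2,"tx":0,"ty":0,"tz":0,"spin":0},{"hand":0.2,"tx":0,"ty":0,"tz":0,"spin":0}]'
python3 - <<'E'
from lib import *
s=cam("scene")["im"][140:280,240:480]
w=cam("wrist")["im"]
cv2.imwrite("pics/f.png",np.vstack([cv2.resize(w,(480,300)),cv2.resize(s,(480,280),interpolation=cv2.INTER_CUBIC)]))
E
```

```text
clock: 37.55
tool_pos: [0.5409, -0.2332, 0.2585]
eef_rot: [[-0.025, 1.0, 0.002], [1.0, 0.025, -0.0], [-0.001, 0.002, -1.0]]
contact_force: [0.8, -0.0, -0.9]
finger_gap: 0.0519
grasp_force: 0.0
```

View pics/f.png

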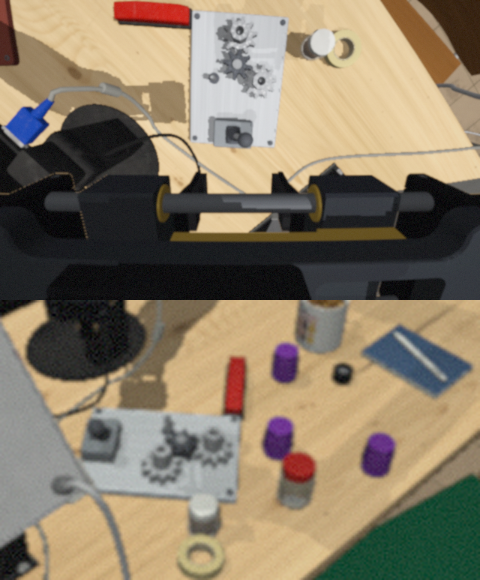

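The picture shows both gears meshed and down at (240,35) and (262,80), the lever over to +x at (240,133), and both jars upright on the table at (203,515) and (297,480). Handing in.

```bash
python3 -c "
from cell import manip
print(manip.close_job())"
```

```text
the job is handed in; nothing more can be done
None
```

I handed the job in at about 38 s on the robot clock. Both jars stand upright on the table, both gears are down on studs 1 and 3 and meshed, and the clutch lever is at its far stop; the hand-in call returned no verdict.

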